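Load the icing slide

TASK

Load all the thick round biscuits from the compartment tray into the icing slide: lay one flat in the pocket that stands open in the loading window, pull the spring knob up, move the carriage on by one notch and let the knob spring back down into it, then load the next, until after a last notch every biscuit lies flat in a pocket of its own under a nozzle, with no gap between them and the last one loaded under the nozzle next to the window. Leave the knob fully down and the other things in the tray and on the table where they are.

Things in the scene. Friction and masses are not known exactly. Their poses are not given: they have to be found in the camera images.
- slide_base: the icing slide, a fixed aluminium fixture, base plate x -110 to 95 mm, y -235 to 285 mm, 12 mm thick. Origin on the table below the middle of the loading window; +x points from the knob side to the back, +y is the way the carriage advances, z up. On it: a white carriage with a row of five open pockets, two clear covers, a back wall (inner face x = 88 mm, 58 mm high), five nozzles and a pump box
- window (a point): centre of the loading window, at pocket floor height, 20 mm above the table; axes as the slide's. The window is the 54 mm gap (y -27 to 27 mm) between the two clear covers (underside 58, top 62 mm above the table, x -37 to 93 mm); it is open in x from the front to the back wall. Only the pocket that stands here can be loaded from above
- carriage (a joint): travel of the carriage along the slide's +y, m: 0 in the first notch, then a notch every 0.050 up to 0.250. About 2 N of friction; stays where it is left. Pockets 46 by 46 mm inside, 50 mm apart, walls 8 mm high and 4 mm thick, floor 20 mm above the table. In notch k (0 to 4) pocket k (0 leads, at the +y end) stands in the window; in notch 5 all five are under the nozzles
- index_knob (a joint): how far the spring knob is pulled up, m: 0 fully down (pin locked 12 mm deep in a notch, about 2 mm of play along the slide), stop at 0.018. 4.5 N to start, 8.5 N at the stop. Pulled up more than 0.013 it frees the carriage; let go between notches it rides on the notched bar at about 0.012 and springs down by itself when a notch comes under it
- knob_grip (a point): middle of the black index knob, an upright cylinder 25 mm across and 26 mm high, this point 78 mm above the table when down. It rides on the carriage, above the steel notched bar in front, at x = -95 mm of the slide and y = -100 mm + the carriage's travel. Below it a 12 mm stem and a steel block 30 mm long in y, top 48 mm above the table. Clear all round and above
- nozzle1 (a point): point under icing nozzle 1, the one next to the window (slide y = 50 mm), at pocket floor height. The five nozzles stand on the clear +y cover, with pipes to a pump box behind (pipe tops 94 mm above the table; box x 100 to 190, y 35 to 275 mm, 100 mm high)
- nozzle2 (a point): point under icing nozzle 2 (slide y = 100 mm), at pocket floor height, 20 mm above the table
- nozzle3 (a point): point under icing nozzle 3 (slide y = 150 mm), at pocket floor height, 20 mm above the table
- nozzle4 (a point): point under icing nozzle 4 (slide y = 200 mm), at pocket floor height, 20 mm above the table
- nozzle5 (a point): point under icing nozzle 5 (slide y = 250 mm), at pocket floor height, 20 mm above the table
- tray: fixed grey plastic tray 202 by 176 mm (x by y), rim and dividers 10 mm high, 4 mm thick, floor 4 mm; six compartments, three along its x (66 mm apart) by two along its y (86 mm apart), each 62 by 82 mm inside. Origin under its centre
- biscuit1: thick round baked biscuit, a hard disc 40 mm across and 24 mm high, 45 g, the same both ways up; origin at the centre of one flat face (the underside at the start), z along its axis; None if absent. Lies at the start flat in one of the tray's compartments
- biscuit2: thick round baked biscuit, a hard disc 40 mm across and 24 mm high, 45 g, the same both ways up; origin at the centre of one flat face (the underside at the start), z along its axis; None if absent. Lies at the start flat in one of the tray's compartments
- biscuit3: thick round baked biscuit, a hard disc 40 mm across and 24 mm high, 45 g, the same both ways up; origin at the centre of one flat face (the underside at the start), z along its axis; None if absent. Lies at the start flat in one of the tray's compartments
- biscuit4: thick round baked biscuit, a hard disc 40 mm across and 24 mm high, 45 g, the same both ways up; origin at the centre of one flat face (the underside at the start), z along its axis; None if absent. Lies at the start flat in one of the tray's compartments
- biscuit5: thick round baked biscuit, a hard disc 40 mm across and 24 mm high, 45 g, the same both ways up; origin at the centre of one flat face (the underside at the start), z along its axis; None if absent. Lies at the start flat in one of the tray's compartments
- biscuit1_center (a point): middle of biscuit1, 12 mm from either face
- biscuit2_center (a point): middle of biscuit2, 12 mm from either face
- biscuit3_center (a point): middle of biscuit3, 12 mm from either face
- biscuit4_center (a point): middle of biscuit4, 12 mm from either face
- biscuit5_center (a point): middle of biscuit5, 12 mm from either face
- cone_tip: steel piping nozzle, a cone 32 mm across at the foot and 44 mm high, standing in the tray; leave it alone. Origin under it
- jam_jar: jam jar 60 mm across, 85 mm high, standing between the tray and the slide; leave it alone. Origin under it
There are look-alikes about, which are no part of the job. What is shaped like the biscuit1 but green is not meant.

How it is judged:
By the outcome, as a careful person would: the job done as asked, in the order asked, and still so for the second after the job is handed in, with the robot touching nothing.
Of biscuit1, biscuit2, biscuit3, biscuit4, biscuit5 only 4 to 5 are there at a start; the rules pass over those that are not, and their reading is None.
At some moment in a run one of biscuit1, biscuit2, biscuit3, biscuit4, biscuit5 may be knocked a few centimetres aside while the robot is not near it.
Once in a run the grip may slacken for a moment while it holds something.
It also fails if it takes over 210 s, if anything falls off the work surface, if the arm or the gripper's body presses on something with over 40 N, if the wrist force passes 120 N, or if a joint passes its speed limit or range.

ROBOT

A 7-joint arm with a two-finger parallel gripper is mounted at the origin on the work surface. World frame = base frame: x ahead of the robot, y to its left, z up, the work surface at z = 0. Lengths are in m, angles in rad, forces in N, time in s.
With the tool pointing down it reaches from about 0.4 to 0.85 m from the base axis. Payload 10.4 kg.
Tool frame: the origin (TCP) lies where the fingers leave the gripper's body, on its centre line; the fingertips stand 70 mm ahead of it and the grasp point (between the pads) lies 51 mm ahead of it; z points along the fingers, y is the line along which they close (so a half turn about z gives the same grasp; the last joint's range is limited). The gripper opens to 87 mm and grips with 3 to 60 N. Pads are 19 mm wide; open, the fingers measure 117 mm over their backs; the gripper's body (75 mm by 190 mm) begins 51 mm behind the grasp point.
Start: joints at [-0.023, 0.332, -0.065, 1.46, 0.022, 1.35, -0.088], TCP at [0.625, 0, 0.292] pointing down, gripper open.
Joint ranges: [-2.6, 2.6], [-0.5, 2.12], [-1.47, 1.34], [0.16, 2.42], [-1.27, 4.41], [0.06, 2.06], [-2.6, 2.6]. Speed limits (rad/s): [2.22, 2.22, 2.79, 2.79, 3.14, 3.14, 3.14].

INTERFACE

Orientations are given as a unit quaternion [x, y, z, w].
In Python, from workcell import env, optics gives the robot as it stands.
- The arm moves only by the tool carry_out, never from a script. Its arguments are lists of equal length, an entry for each row: "jaw": the gripper's target within -1 to 1 (shut at 1, half-way at 0, fully open at -1); "dp": the shift along the tool's x, y, z in mm, a list of three; "yaw": the turn about the tool's z in rad. A call has 1 to 12 rows; each row shifts and turns the commanded pose from where the row before left it, along the tool's axes as they then stand; what a row does not reach is not made up. A row lasts 1/8 s, in which the tool goes at most 62.5 mm and 10.7 degrees, less where a joint would pass 70% of its speed; a pose out of reach is approached as far as the arm can. A call is refused whole if a number of a shift passes 62.5 or a number of a turn 0.188, either way. A call with a gripper value outside its range is refused whole. The fingers move at their own pace and stop on an object; the grip force is fixed at half the most. Time passes only in rows, so rows that do not move let the fingers close. It gives the time, the measured TCP pose, the force, the opening and the grip force at its end, in the units of the state.
- env.state(): the state, without advancing time (a new reading comes with each control period).
- optics.snapshot(name): name is "scene" or "side" or "wrist"; returns a dict with "pixels" (400x640x3 uint8, red, green, blue), "depth" (400x640 float32, m along the optical axis (not along the pixel's ray), 0 where there is no reading), "camera_matrix" (3x3 intrinsics, pixels), "T" (4x4, takes a point from camera to world coordinates). Camera axes: x right, y down, z forward; pixel columns grow to the right and rows downward; lengths in m; the calibration is good to about 2 mm. A picture is of the moment at which its call begins.
- env.finish_job(): hands the job in; it is judged then, once.
The state is a dict: "t": time; "joint_pos": joint angles; "qvel": joint speeds; "joint_torque": joint torques, N m; "position": TCP position; "tool_rot": TCP orientation; "wrist_force": force on the tool from outside, world axes, zero at the start; "torque": the same for the moment, N m; "gripper_width": finger opening in m; "grasp_force": force on a finger pad.
Only numpy, scipy, OpenCV 4.12 (cv2) and the standard library are available. Lean on these libraries where they do the work, as an engineer would, in place of code of your own. Each camera call takes 0.05 s, during which the arm holds its last target. There are 200 camera calls.

## Working session

There is one attempt and no reset: what is moved stays moved. The work goes in short steps, Python scripts to look and compute and a tool call to move; the robot and the scene stay as the last step left them, time stands still between calls to the robot, and variables do not carry over. Pictures are saved under pics/ and viewed, at most 14 in all, crops included, and the job is handed in when it is done.

Besides the shell and the picture viewer there is one more tool, called after "Emit:" as a command line: name --pt "numbers of a row" for each row, then --argument value for the rest. carry_out: Moves the arm, as the interface text tells. Its arguments: {"type":"object","properties":{"jaw":{"type":"array"},"dp":{"type":"array"},"yaw":{"type":"array"}},"required":["jaw","dp","yaw"]}

```bash
mkdir -p pics; ls
cat > h.py <<'E'
import numpy as np, cv2
from workcell import env, optics
def snap(n,f=None):
    s=optics.snapshot(n)
    if f: cv2.imwrite('pics/'+f,s['pixels'][:,:,::-1])
    return s
def world(s):
    K=s['camera_matrix'];d=s['depth'];v,u=np.mgrid[:400,:640]
    p=np.stack([(u-K[0,2])/K[0,0]*d,(v-K[1,2])/K[1,1]*d,d],-1)
    return p@s['T'][:3,:3].T+s['T'][:3,3]
E
python3 - <<'E'
from h import *
for n in ['scene','wrist']:
    s=snap(n,n+'0.png'); np.savez(n+'0.npz',**s); print(n,s['T'].round(3).tolist())
st=env.state();print(st['t'],st['position'],st['tool_rot'],st['gripper_width'])
E
```

```text
pics
scene [[0.429, 0.673, -0.602, 1.149], [0.903, -0.307, 0.301, -0.284], [0.018, -0.673, -0.74, 0.828], [0.0, 0.0, 0.0, 1.0]]
wrist [[1.0, 0.0, -0.001, 0.622], [-0.0, -0.965, -0.26, 0.071], [-0.001, 0.26, -0.965, 0.384], [0.0, 0.0, 0.0, 1.0]]
0.1 [6.24747348e-01 2.07320046e-05 2.91547384e-01] [ 7.07084783e-01  7.07128507e-01 -4.61489600e-04 -4.12914957e-04] 0.08685693360140528
```

View pics/scene0.png

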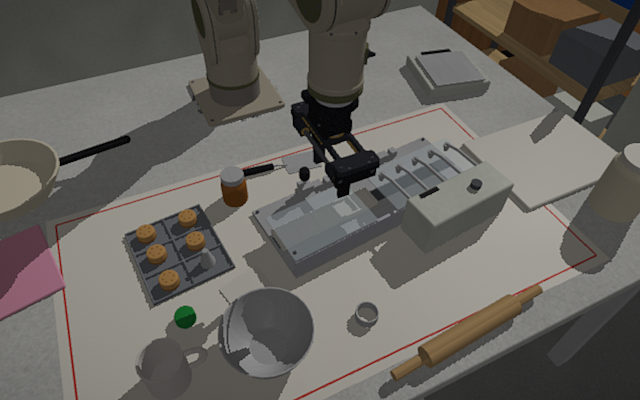

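View pics/wrist0.png

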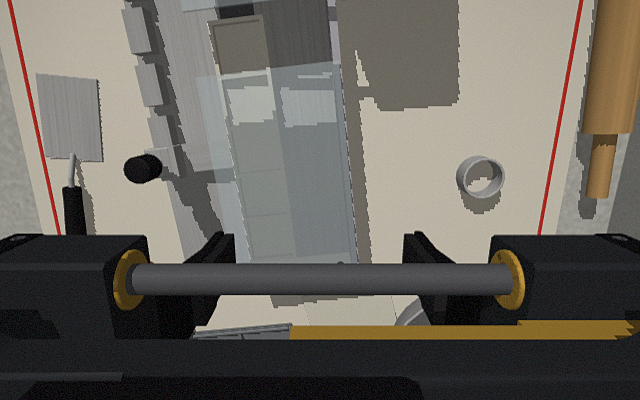

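The scene shows five orange-brown discs in the tray at (146,233), (188,217), (195,241), (157,253) and (169,280), all candidates for the biscuits. The cone is at (208,260), the green look-alike lies outside the tray at (185,317), the jar is at (233,187) and the knob at (304,174). Next I'll measure these.

Run:
```python
from h import *
s=dict(np.load('scene0.npz'));P=world(s);im=s['pixels'].astype(int)
R,G,B=im[...,0],im[...,1],im[...,2]
m=((R>1.5*B)&(R>90)&(G>0.5*R)).astype(np.uint8); m[:205]=0;m[300:]=0;m[:,:120]=0;m[:,240:]=0
n,l,st,c=cv2.connectedComponentsWithStats(m)
for i in range(1,n):
    if st[i,4]<40: continue
    p=P[l==i]; zt=np.percentile(p[:,2],90); t=p[p[:,2]>zt-.004]
    print('bis',c[i].round(),st[i,4],'zt',zt.round(4),t[:,:2].mean(0).round(4),((t[:,:2].max(0)+t[:,:2].min(0))/2).round(4),np.ptp(t[:,:2],axis=0).round(3))
# tray: grey points near with z .006-.014
for (u,v) in [(208,260),(233,172),(185,317)]: print((u,v),P[v,u].round(3))
# knob from both views
w=dict(np.load('wrist0.npz'));Pw=world(w)
k=(w['pixels'].max(2)<50);k[:140]=0;k[195:]=0;k[:,:115]=0;k[:,175:]=0
p=Pw[k];zt=np.percentile(p[:,2],90);t=p[abs(p[:,2]-zt)<.003];print('knob',zt,t.mean(0),(t.max(0)+t.min(0))/2,np.ptp(t,axis=0))
# slide base plate 12mm top & wall top 58 in the scene and wrist
for nm,Q in (('s',P),('w',Pw)):
    for z,a in ((.012,'plate'),(.058,'wall'),(.062,'cover')):
        q=Q[(abs(Q[...,2]-z)<.0025)&(Q[...,0]>.45)&(Q[...,0]<.8)&(Q[...,1]>-.35)&(Q[...,1]<.4)]
        if len(q)>50:
            r=cv2.minAreaRect((q[:,:2]*1000).astype(np.float32)); print(nm,a,len(q),r)
v=cv2.resize(s['pixels'][195:305,110:250,::-1],None,fx=5,fy=5,interpolation=2);cv2.imwrite('pics/crop.png',v)
```

```text
bis [187. 216.] 193 zt 0.0314 [ 0.4332 -0.2564] [ 0.7791 -0.2612] [0.74  0.045]
bis [145. 231.] 211 zt 0.0315 [ 0.434  -0.3489] [ 0.4334 -0.3489] [0.036 0.037]
bis [195. 238.] 222 zt 0.0313 [ 0.498  -0.2568] [ 0.4976 -0.2568] [0.039 0.036]
bis [156. 251.] 242 zt 0.0312 [ 0.5043 -0.3393] [ 0.8143 -0.321 ] [0.67  0.074]
bis [169. 278.] 272 zt 0.0313 [ 0.5778 -0.3304] [ 0.8508 -0.3166] [0.597 0.065]
(208, 260) [ 0.563 -0.245  0.026]
(233, 172) [ 0.398 -0.129  0.087]
(185, 317) [ 0.67  -0.321  0.025]
knob 0.09187355595450458 [0.46223139 0.01960938 0.0910353 ] [0.46182555 0.01961596 0.09119895] [0.02374107 0.02263655 0.0044465 ]
s plate 2255 ((625.236083984375, 22.063873291015625), (743.716552734375, 349.78326416015625), 89.92799377441406)
s wall 659 ((618.8594970703125, 1.8446044921875), (309.7149353027344, 752.1630249023438), 10.232534408569336)
s cover 4742 ((619.7777709960938, 20.401397705078125), (299.4894714355469, 784.8141479492188), 10.01806926727295)
w plate 14264 ((624.516357421875, -16.768890380859375), (348.2568054199219, 390.06097412109375), 1.050516128540039)
w wall 1165 ((601.321533203125, -4.9247283935546875), (169.44677734375, 364.24676513671875), 18.136960983276367)
w cover 26787 ((598.0503540039062, -1.2553863525390625), (169.68218994140625, 368.4100341796875), 18.54668617248535)
```

View pics/crop.png

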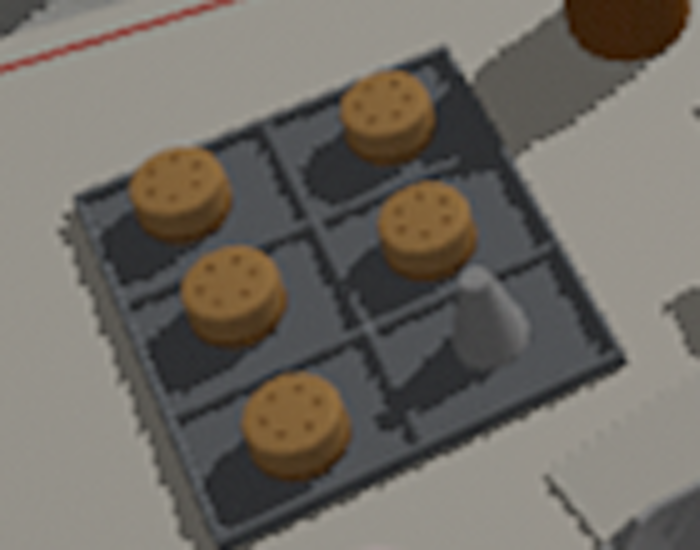

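The crop confirms five orange biscuits and the cone in the sixth compartment. The green disc is outside the tray and isn't meant. Now I'll go above the window, turned to the slide's angle, and look from close by.

Emit:
carry_out --jaw '[-0.2,-0.2,-0.2,-0.2,-0.2]' --pt "25 -21 0" --pt "25 -21 0" --pt "25 -21 0" --pt "25 -21 0" --pt "0 0 0" --yaw '[0,0,0,0,-0.17]'

```text
t: 0.72
position: [0.5395, 0.1026, 0.2922]
tool_rot: [0.642, 0.767, 0.0, -0.0]
wrist_force: [0.4, -0.7, -0.0]
gripper_width: 0.053
grasp_force: 0.0
```

Run:
```python
from h import *
s=snap('wrist','wrist1.png'); np.savez('wrist1.npz',**s)
st=env.state();print(st['t'],st['position'],st['tool_rot'],st['gripper_width'])
P=world(s)
# horizontal-surface levels
z=P[...,2][:230]; h,e=np.histogram(z,bins=np.arange(-.005,.12,.003)); print([(round(a,3),b) for a,b in zip(e,h) if b>300])
```

```text
0.775 [0.54020609 0.10123551 0.29217185] [ 6.38426567e-01  7.69682725e-01 -9.44618312e-05 -1.12972778e-04] 0.05301994940003635
[(np.float64(-0.002), np.int64(44204)), (np.float64(0.001), np.int64(36283)), (np.float64(0.004), np.int64(670)), (np.float64(0.01), np.int64(11448)), (np.float64(0.013), np.int64(2581)), (np.float64(0.016), np.int64(332)), (np.float64(0.019), np.int64(2168)), (np.float64(0.022), np.int64(319)), (np.float64(0.025), np.int64(587)), (np.float64(0.028), np.int64(3708)), (np.float64(0.031), np.int64(615)), (np.float64(0.055), np.int64(342)), (np.float64(0.058), np.int64(1421)), (np.float64(0.061), np.int64(21013)), (np.float64(0.064), np.int64(364)), (np.float64(0.079), np.int64(316)), (np.float64(0.082), np.int64(506)), (np.float64(0.085), np.int64(437)), (np.float64(0.088), np.int64(540)), (np.float64(0.091), np.int64(1450)), (np.float64(0.094), np.int64(1105)), (np.float64(0.097), np.int64(5221)), (np.float64(0.1), np.int64(9168))]
```

View pics/wrist1.png

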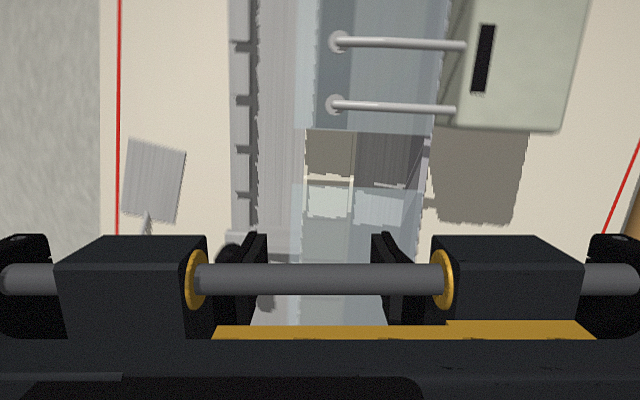

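The picture shows the open pocket at about (328,155) between the covers, the +y cover edge at row 130 and the nozzle pipes at rows 43 and 105. I'll fit the slide pose from the cover points.

Run:
```python
from h import *
s=dict(np.load('wrist1.npz'));P=world(s)
m=(abs(P[...,2]-.0622)<.0025);m[225:]=0;m[:,:250]=0;m[:,470:]=0
m=cv2.morphologyEx(m.astype(np.uint8),cv2.MORPH_OPEN,np.ones((3,3)))
n,l,st,c=cv2.connectedComponentsWithStats(m)
for i in range(1,n):
    if st[i,4]<300: continue
    print(st[i],c[i].round(), P[l==i][:,2].mean().round(4))
    q=P[l==i][:,:2]
    r=cv2.minAreaRect((q*1000).astype(np.float32));print(r)
# edges per row / column -> line fits
def fit(pts,ax):
    pts=np.array(pts)
    for _ in range(3):
        a=np.polyfit(pts[:,ax],pts[:,1-ax],1);r=pts[:,1-ax]-np.polyval(a,pts[:,ax]);pts=pts[abs(r)<max(.0015,1*r.std())]
    return a,len(pts),r.std()
rows=range(5,120)
L=[P[v,np.where(m[v])[0][0]][:2] for v in rows if m[v].any()]
print('left edge x=-37: x=a*y+b',fit(L,1))
E=[]
for u in range(315,420):
    v=np.where(m[:150,u])[0]
    if len(v): E.append(P[v[-1],u][:2])
print('edge y=27: y=a*x+b',fit(E,0))
E=[]
for u in range(315,400):
    v=np.where(m[150:225,u])[0]
    if len(v): E.append(P[150+v[0],u][:2])
if E: print('edge y=-27',fit(E,0))
# pocket: wall tops z .028 left edges
m2=abs(P[...,2]-.0285)<.003; m2[:100]=0;m2[230:]=0
q=P[m2&(P[...,0]>.5)&(P[...,0]<.62)];print(len(q),q.min(0),q.max(0))
m3=abs(P[...,2]-.020)<.003; m3[:100]=0;m3[230:]=0
q=P[m3&(P[...,0]>.5)&(P[...,0]<.62)];print('floor',len(q),cv2.minAreaRect((q[:,:2]*1000).astype(np.float32)))
for m_ in(m2,m3):
  v,u=np.where(m_&(P[...,0]>.5)&(P[...,0]<.62));print(u.min(),u.max(),v.min(),v.max())
```

```text
[  294     0   158   136 16444] [368.  63.] 0.0623
((562.4700927734375, 216.93551635742188), (130.93922424316406, 114.76056671142578), 6.801446914672852)
[ 290  184  133   41 4885] [353. 206.] 0.0622
((576.8778076171875, 88.76181030273438), (131.276611328125, 42.28701400756836), 9.570568084716797)
left edge x=-37: x=a*y+b (array([-0.11397214,  0.52204875]), 114, np.float64(0.00026814546201103193))
edge y=27: y=a*x+b (array([0.11353843, 0.09611084]), 104, np.float64(0.00027017911669624767))
edge y=-27 (array([0.11344169, 0.0412682 ]), 85, np.float64(0.0002594009729952977))
782 [0.50003939 0.03692792 0.02556998] [0.57429022 0.15806898 0.03032812]
floor 2043 ((539.9427490234375, 95.07426452636719), (124.23355865478516, 59.12615203857422), 80.10437774658203)
276 357 128 229
277 352 131 226
```

Slide pose: origin (0.5444, 0.1305), yaw 0.113. The predicted knob position matches the measured one to 1 mm. Next is a close look at the tray.

Emit:
carry_out --jaw '[-0.2,-0.2,-0.2,-0.2,-0.2,-0.2,-0.2,-0.2,-0.2,-0.2,-0.2]' --pt "0 0 0" --pt "-50 -10 0" --pt "-50 -10 0" --pt "-50 -10 0" --pt "-50 -10 0" --pt "-50 -10 0" --pt "-50 -10 0" --pt "-50 -10 0" --pt "-50 -10 0" --pt "-50 -10 0" --pt "0 0 0" --yaw '[0.07,0,0,0,0,0,0,0,0,0,0]'

```text
t: 2.15
position: [0.494, -0.3616, 0.2915]
tool_rot: [0.674, 0.738, -0.001, -0.0]
wrist_force: [0.5, 0.5, -1.1]
gripper_width: 0.052
grasp_force: 0.0
```

```bash
cat >> h.py <<'E'
psi=0.113;O=np.array([.5444,.1305])
def S(x,y):  # slide mm -> world
    c,s=np.cos(psi),np.sin(psi);return O+np.array([c*x-s*y,s*x+c*y])/1000
def pose():
    from scipy.spatial.transform import Rotation as Ro
    st=env.state();R=Ro.from_quat(st['tool_rot']).as_matrix();return st,np.array(st['position']),R
def rel(xy,z=None):
    st,p,R=pose();d=np.array([xy[0],xy[1],p[2] if z is None else z])-p
    return (R.T@d*1000).round(1)
def info():
    st,p,R=pose();print('t',round(st['t'],2),'p',p.round(4),'yaw err',round(np.arctan2(R[1,1],R[0,1])-psi,4),'w',round(st['gripper_width'],4),'F',np.round(st['wrist_force'],1),round(st['grasp_force'],1))
def bis(cam='wrist',f=None,zmin=.022,zmax=.036,pr=True):
    s=snap(cam,f);P=world(s);im=s['pixels'].astype(int);R,G,B=im[...,0],im[...,1],im[...,2]
    m=((R>1.5*B)&(R>60)&(G>.5*R)&(P[...,2]>zmin)&(P[...,2]<zmax)).astype(np.uint8)
    n,l,st,c=cv2.connectedComponentsWithStats(cv2.morphologyEx(m,cv2.MORPH_OPEN,np.ones((3,3))))
    out=[]
    for i in range(1,n):
        if st[i,4]<60: continue
        t=P[l==i]; zt=np.median(t[:,2]);t=t[abs(t[:,2]-zt)<.004]
        (a,b),r=cv2.minEnclosingCircle((t[:,:2]*1000).astype(np.float32))
        if pr: print('bis px',c[i].round(),'xy',round(a,1),round(b,1),'r',round(r,1),'z',zt.round(4),'tool dp',rel((a/1000,b/1000)))
        out.append((a,b,r,zt))
    return out
E
python3 -c "
from h import *
info();bis(f='tray1.png')"
```

```text
t 2.15 p [ 0.494  -0.3616  0.2915] yaw err -0.0227 w 0.052 F [ 0.5  0.5 -1.1] 0.0
bis px [263.  66.] xy 425.3 -255.0 r 19.8 z 0.0281 tool dp [ 1.10e+02 -5.99e+01  1.00e-01]
bis px [332.  74.] xy 494.8 -256.1 r 19.8 z 0.0281 tool dp [102.4   9.2  -0. ]
bis px [394. 154.] xy 568.7 -329.8 r 19.8 z 0.0281 tool dp [22.  75.9 -0.1]
bis px [324. 156.] xy 494.6 -339.1 r 19.8 z 0.0281 tool dp [19.8  1.3 -0. ]
bis px [264. 159.] xy 430.5 -348.2 r 19.7 z 0.028 tool dp [ 16.8 -63.4   0.1]
```

View pics/tray1.png

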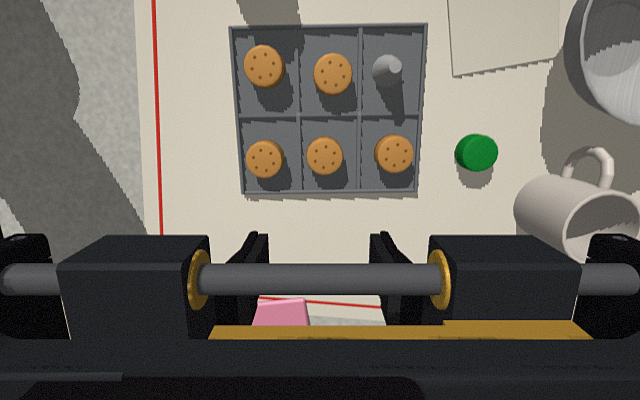

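The tray shows five biscuits, at (263,66), (332,74), (394,154), (324,156) and (264,159), with the green disc outside it. I'll pick the right-front one first.

Emit:
carry_out --jaw '[-0.2,-0.2,-0.2,-0.2,-0.2,-0.2,-0.2,-0.2,1,1,1,1]' --pt "0 0 0" --pt "10 39 0" --pt "10 39 0" --pt "0 0 45" --pt "0 0 45" --pt "0 0 45" --pt "0 0 45" --pt "0 0 25.5" --pt "0 0 0" --pt "0 0 0" --pt "0 0 0" --pt "0 0 0" --yaw '[-0.022,0,0,0,0,0,0,0,0,0,0,0]'

```text
t: 3.7
position: [0.5721, -0.3276, 0.0882]
tool_rot: [0.663, 0.749, 0.0, 0.001]
wrist_force: [0.4, 0.8, 5.1]
gripper_width: 0.0388
grasp_force: 30.0
```

```bash
python3 -c "
from h import *
info();print(rel(S(0,0),.12), rel(S(-95,-100)))"
```

```text
t 3.7 p [ 0.5721 -0.3276  0.0882] yaw err 0.0091 w 0.0388 F [0.4 0.8 5.1] 30.0
[458.   28.4 -32.2] [358.9 -67.6  -0.5]
```

Emit:
carry_out --jaw '[1,1,1,1,1]' --pt "0 0 -30" --pt "0 0 -50" --pt "0 0 -50" --pt "0 0 0" --pt "0 0 0" --yaw '[0,0,0,0,0]'

```text
t: 4.32
position: [0.5712, -0.3273, 0.2166]
tool_rot: [0.663, 0.749, 0.0, -0.0]
wrist_force: [-0.2, -0.1, -0.3]
gripper_width: 0.0389
grasp_force: 30.0
```

```bash
python3 -c "
from h import *
info();print(rel(S(0,0),.22), rel(S(-95,-100)))
snap('side','side1.png');snap('wrist','w2.png')
a=cv2.imread('pics/side1.png');b=cv2.imread('pics/w2.png');cv2.imwrite('pics/c2.png',cv2.resize(np.hstack([a,b]),(800,250)))"
```

```text
t 4.33 p [ 0.5712 -0.3273  0.2166] yaw err 0.009 w 0.0389 F [-0.2 -0.1 -0.3] 30.0
[457.6  29.1  -3.3] [358.5 -66.8   0. ]
```

View pics/c2.png

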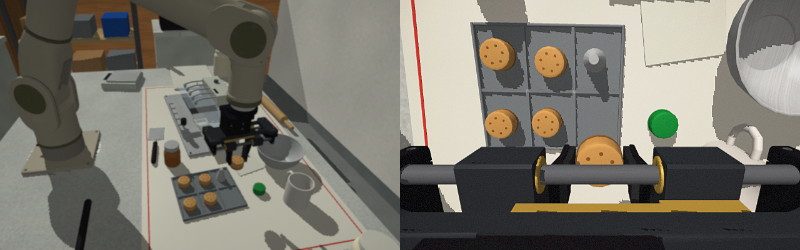

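The grip holds the biscuit, seen at about (600,150) in the combined picture. I'll measure how it sits in the hand.

```bash
cat >> h.py <<'E'
def held():
    st,p,R=pose();s=snap('wrist');P=world(s);im=s['pixels'].astype(int);r,g,b=im[...,0],im[...,1],im[...,2]
    m=(r>1.5*b)&(r>60)&(g>.5*r)&(np.linalg.norm(P[...,:2]-p[:2],axis=-1)<.04)&(P[...,2]>p[2]-.1)&(P[...,2]<p[2]-.03)
    q=(P[m]-p)@R*1000
    if len(q)<50: print('nothing held seen',len(q));return
    t=q[q[:,2]<np.percentile(q[:,2],5)+4];A=np.c_[t[:,:2],np.ones(len(t))];k=np.linalg.lstsq(A,t[:,2],rcond=None)[0]
    print('held',len(q),'top z(tool)',np.median(t[:,2]).round(1),'slope',k[:2].round(3),'x',t[:,0].min().round(1),t[:,0].max().round(1),'y',t[:,1].min().round(1),t[:,1].max().round(1),'lowest',q[:,2].max().round(1))
E
python3 -c "
from h import *
held()"
```

```text
held 3051 top z(tool) 60.2 slope [0.021 0.   ] x -22.2 16.6 y -21.9 16.8 lowest 79.8
```

The wrist camera reads objects held in the (self-centring) jaws about 2.6 mm low in tool y, and the scene camera agrees, so I'll shift the slide origin by that.

Emit:
carry_out --jaw '[1,1,1,1,1,1,1,1,1,1,1,1]' --pt "46 3.2 0" --pt "46 3.2 0" --pt "46 3.2 0" --pt "46 3.2 0" --pt "46 3.2 0" --pt "46 3.2 0" --pt "46 3.2 0" --pt "46 3.2 0" --pt "46 3.2 0" --pt "46 3.2 0" --pt "0 0 0" --pt "0 0 0" --yaw '[0.009,0,0,0,0,0,0,0,0,0,0,0]'

```text
t: 5.98
position: [0.5507, 0.1326, 0.2159]
tool_rot: [0.666, 0.746, -0.001, -0.0]
wrist_force: [-0.7, -0.6, -0.3]
gripper_width: 0.0391
grasp_force: 30.0
```

```bash
sed -i 's/O=np.array(.*/O=np.array([.5470,.1308])/' h.py; python3 -c "
from h import *
info();held();print(rel(S(0,2.8),.106))"
```

```text
t 5.97 p [0.5507 0.1326 0.2159] yaw err -0.0001 w 0.0391 F [-0.7 -0.6 -0.3] 30.0
held 3048 top z(tool) 60.1 slope [0.016 0.001] x -22.5 16.5 y -21.7 16.8 lowest 80.5
[  2.1  -3.9 110.2]
```

Emit:
carry_out --jaw '[1,1,1,1,1,1,1]' --pt "2.1 -3.9 0" --pt "0 0 40" --pt "0 0 40" --pt "0 0 20" --pt "0 0 5" --pt "0 0 5" --pt "0 0 0" --yaw '[0,0,0,0,0,0,0]'

```text
t: 6.9
position: [0.5471, 0.1349, 0.1073]
tool_rot: [0.666, 0.746, 0.0, 0.0]
wrist_force: [0.3, 0.1, -0.3]
gripper_width: 0.0387
grasp_force: 30.0
```

```bash
python3 -c "
from h import *
info();held();print(rel(S(0,2.8),.104))"
```

```text
t 6.9 p [0.5471 0.1349 0.1073] yaw err -0.0003 w 0.0387 F [ 0.3  0.1 -0.3] 30.0
held 2590 top z(tool) 60.1 slope [ 0.016 -0.003] x -22.4 16.0 y -21.9 16.8 lowest 88.6
[-1.3 -0.7  3.5]
```

There's no contact force 5 mm below the wall top, so the biscuit is in the pocket. Lower and release.

Emit:
carry_out --jaw '[1,1,-0.2,-0.2,-0.2,-0.2,-0.2,-0.2]' --pt "-1 0 2.5" --pt "0 0 0" --pt "0 0 0" --pt "0 0 0" --pt "0 0 0" --pt "0 0 -30" --pt "0 0 -40" --pt "0 0 0" --yaw '[0,0,0,0,0,0,0,0]'

```text
t: 7.95
position: [0.5485, 0.1345, 0.1775]
tool_rot: [0.666, 0.746, 0.003, 0.002]
wrist_force: [-0.1, -0.1, -0.3]
gripper_width: 0.0524
grasp_force: 0.0
```

```bash
python3 -c "
from h import *
info();
a=snap('scene','s3.png')['pixels'];b=snap('wrist','w3.png')['pixels'];P=world(snap('scene'))
cv2.imwrite('pics/c3.png',cv2.resize(np.hstack([a[110:260,260:500],b[150:300,200:440]])[:,:,::-1],None,fx=1.6,fy=1.6))
print(rel(S(-95,-100),.129))"
```

```text
t 7.95 p [0.5485 0.1345 0.1775] yaw err -0.0001 w 0.0524 F [-0.1 -0.1 -0.3] 0.0
[-103.   -94.9   44.7]
```

View pics/c3.png

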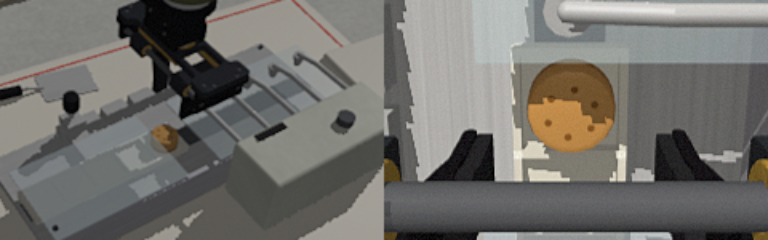

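The first biscuit lies in its pocket, at about (570,105) in the crop. Now the knob.

Emit:
carry_out --jaw '[-0.2,-0.2,-0.2,-0.2,-0.2,-0.2,1,1,1,1,1]' --pt "-35 -32 0" --pt "-35 -32 0" --pt "-33 -31 0" --pt "0 0 25" --pt "0 0 23" --pt "0 0 0" --pt "0 0 0" --pt "0 0 0" --pt "0 0 0" --pt "0 0 0" --pt "0 0 0" --yaw '[0,0,0,0,0,0,0,0,0,0,0]'

```text
t: 9.48
position: [0.4636, 0.0208, 0.1266]
tool_rot: [0.666, 0.746, -0.0, -0.0]
wrist_force: [-5.0, -1.2, 7.1]
gripper_width: 0.0244
grasp_force: 30.0
```

```bash
python3 -c "
from h import *
info();print(rel(S(-95,-100),.129))"
```

```text
t 9.47 p [0.4636 0.0208 0.1266] yaw err -0.0 w 0.0244 F [-5.  -1.2  7.1] 30.0
[-0.1  0.3 -2.4]
```

Emit:
carry_out --jaw '[1,1,1,1,1,1]' --pt "0 0 -5" --pt "0 0 -5" --pt "0 0 -5" --pt "0 0 0" --pt "0 0 0" --pt "0 0 0" --yaw '[0,0,0,0,0,0]'

```text
t: 10.22
position: [0.4636, 0.0208, 0.1408]
tool_rot: [0.666, 0.746, -0.0, -0.0]
wrist_force: [-4.3, 0.5, -8.8]
gripper_width: 0.0245
grasp_force: 30.0
```

```bash
cat >> h.py <<'E'
def knobtop():
    s=snap('scene');P=world(s);k=(s['pixels'].max(2)<60)&(P[...,2]>.07)&(P[...,2]<.125)
    return P,k
E
python3 -c "
from h import *
info();print(rel(S(-95,-100),.129))"
```

```text
t 10.22 p [0.4636 0.0208 0.1408] yaw err 0.0 w 0.0245 F [-4.3  0.5 -8.8] 30.0
[-0.1  0.3 11.8]
```

Emit:
carry_out --jaw '[1,1,1,1,1,1,1,1,1]' --pt "0 0 -1.5" --pt "0 0 0" --pt "10 0 0" --pt "10 0 0" --pt "10 0 0" --pt "10 0 0" --pt "10 0 0" --pt "0 0 0" --pt "0 0 0" --yaw '[0,0,0,0,0,0,0,0,0]'

```text
t: 11.35
position: [0.4579, 0.071, 0.1425]
tool_rot: [0.666, 0.746, -0.0, -0.001]
wrist_force: [-4.9, 1.3, -8.5]
gripper_width: 0.0238
grasp_force: 30.0
```

```bash
python3 -c "
from h import *
info();print(rel(S(-95,-50),.1266))"
```

```text
t 11.35 p [0.4579 0.071  0.1425] yaw err 0.0005 w 0.0238 F [-4.9  1.3 -8.5] 30.0
[-0.6  0.3 15.9]
```

Emit:
carry_out --jaw '[1,1,1,1,1,1]' --pt "0 0 5" --pt "0 0 5" --pt "0 0 5" --pt "0 0 1" --pt "0 0 0" --pt "0 0 0" --yaw '[0,0,0,0,0,0]'

```text
t: 12.1
position: [0.458, 0.0709, 0.1268]
tool_rot: [0.666, 0.746, -0.0, -0.0]
wrist_force: [-6.8, 0.8, -5.4]
gripper_width: 0.0241
grasp_force: 30.0
```

```bash
python3 -c "
from h import *
info();print(rel(S(-95,-50),.1266))"
```

```text
t 12.1 p [0.458  0.0709 0.1268] yaw err 0.0003 w 0.0241 F [-6.8  0.8 -5.4] 30.0
[-0.5  0.2  0.2]
```

Emit:
carry_out --jaw '[-0.2,-0.2,-0.2,-0.2,-0.2,-0.2,-0.2,-0.2,-0.2,-0.2,-0.2,-0.2]' --pt "0 0 0" --pt "0 0 0" --pt "0 0 -40" --pt "0 0 -55" --pt "-58 -1 -5" --pt "-62 -1 0" --pt "-62 -2 0" --pt "-62 -2 0" --pt "-62 -2 0" --pt "-62 -2 0" --pt "-62 0 0" --pt "0 0 0" --yaw '[0,0,0,0,0,0,0,0,0,0,0,0]'

```text
t: 13.6
position: [0.496, -0.3637, 0.2272]
tool_rot: [0.669, 0.744, -0.001, 0.002]
wrist_force: [0.0, 0.8, -0.2]
gripper_width: 0.0521
grasp_force: 0.0
```

```bash
cat >> h.py <<'E'
def look(f=None):
    info();st,p,R=pose()
    for a,b,r,z in bis(f=f,pr=False):
        xy=np.array([a,b])/1000+R[:2,1]*.0026
        print('bis',(xy*1000).round(1),'r',round(r,1),'dp to pick',rel(xy,.088))
E
python3 -c "
from h import *
look()
s=snap('scene');P=world(s);k=(s['pixels'].max(2)<60)&(P[...,2]>.07)&(P[...,2]<.11)&(P[...,0]<.5)&(P[...,0]>.4);q=P[k];print('knob',len(q),np.median(q,axis=0),q[:,2].max())"
```

```text
t 13.6 p [ 0.496  -0.3637  0.2272] yaw err -0.0066 w 0.0521 F [ 0.   0.8 -0.2] 0.0
bis [ 428.2 -255.1] r 19.5 dp to pick [112.6 -56.8 138.9]
bis [ 497.6 -256. ] r 19.8 dp to pick [104.2  12.  138.9]
bis [ 497.1 -339. ] r 19.9 dp to pick [ 21.7   2.5 139.1]
bis [ 433.  -348.1] r 19.7 dp to pick [ 19.7 -62.2 139. ]
knob 113 [0.46363339 0.065356   0.08926751] 0.09704381417134822
```

Emit:
carry_out --jaw '[-0.2,-0.2,-0.2,-0.2,-0.2,-0.2,1,1,1,1,1,1]' --pt "21.5 4 0" --pt "0 0 40" --pt "0 0 40" --pt "0 0 40" --pt "0 0 19" --pt "0 0 0" --pt "0 0 0" --pt "0 0 0" --pt "0 0 0" --pt "0 0 -30" --pt "0 0 -50" --pt "0 0 -50" --yaw '[-0.006,0,0,0,0,0,0,0,0,0,0,0]'

```text
t: 15.2
position: [0.4984, -0.336, 0.2196]
tool_rot: [0.664, 0.748, 0.0, 0.0]
wrist_force: [1.4, -1.4, -0.8]
gripper_width: 0.0384
grasp_force: 30.0
```

```bash
python3 -c "
from h import *
info();held();print(rel(S(0,2.5),.22))"
```

```text
t 15.2 p [ 0.4984 -0.336   0.2196] yaw err 0.0057 w 0.0384 F [ 1.4 -1.4 -0.8] 30.0
held 3108 top z(tool) 61.3 slope [0.037 0.003] x -21.2 17.2 y -21.4 16.4 lowest 81.4
[462.2 101.5   5.4]
```

Emit:
carry_out --jaw '[1,1,1,1,1,1,1,1,1,1,1,1]' --pt "50 11 0" --pt "50 11 0" --pt "50 11 0" --pt "50 11 0" --pt "50 11 0" --pt "50 11 0" --pt "50 11 0" --pt "50 11 0" --pt "50 11 0" --pt "11 3 0" --pt "0 0 20" --pt "0 0 20" --yaw '[0.005,0,0,0,0,0,0,0,0,0,0,0]'

```text
t: 16.75
position: [0.5475, 0.1329, 0.1776]
tool_rot: [0.666, 0.746, 0.0, 0.0]
wrist_force: [0.5, 0.4, -0.5]
gripper_width: 0.0388
grasp_force: 30.0
```

```bash
python3 -c "
from h import *
info();held();print(rel(S(0,2.),.1085))"
```

```text
t 16.75 p [0.5475 0.1329 0.1776] yaw err 0.0003 w 0.0388 F [ 0.5  0.4 -0.5] 30.0
held 3110 top z(tool) 61.3 slope [0.036 0.001] x -22.1 17.1 y -21.5 16.4 lowest 82.3
[ 0.4  0.8 66.2]
```

Emit:
carry_out --jaw '[1,1,1,1,1,1]' --pt "0.4 -1 0" --pt "0 0 40" --pt "0 0 16" --pt "0 0 5" --pt "0 0 6" --pt "0 0 0" --yaw '[0,0,0,0,0,0]'

```text
t: 17.55
position: [0.5464, 0.134, 0.1112]
tool_rot: [0.666, 0.746, 0.0, 0.0]
wrist_force: [1.6, 0.3, -0.7]
gripper_width: 0.0388
grasp_force: 30.0
```

```bash
python3 -c "
from h import *
info();held();print(rel(S(0,2.),.1065))"
```

```text
t 17.55 p [0.5464 0.134  0.1112] yaw err 0.001 w 0.0388 F [ 1.6  0.3 -0.7] 30.0
held 2795 top z(tool) 61.3 slope [0.037 0.003] x -21.9 17.3 y -21.4 16.4 lowest 92.0
[-1.2  0.1  4.9]
```

Emit:
carry_out --jaw '[1,1,-0.2,-0.2,-0.2,-0.2,-0.2,-0.2,-0.2,-0.2,-0.2]' --pt "-1 0 4.5" --pt "0 0 0" --pt "0 0 0" --pt "0 0 0" --pt "0 0 0" --pt "0 0 -30" --pt "0 0 -40" --pt "-18 -32 0" --pt "-18 -32 0" --pt "-17 -32 0" --pt "0 0 0" --yaw '[0,0,0,0,0,0,0,0,0,0,0]'

```text
t: 18.98
position: [0.4556, 0.0679, 0.1764]
tool_rot: [0.666, 0.746, -0.0, 0.0]
wrist_force: [-0.3, 0.1, 1.2]
gripper_width: 0.0519
grasp_force: 0.0
```

```bash
cat >> h.py <<'E'
def seated():
    c,s_=np.cos(psi),np.sin(psi)
    for cam in('wrist','scene'):
        for a,b,r,z in bis(cam,zmin=.036,zmax=.07,pr=False):
            d=np.array([a/1000,b/1000])-O;print(cam,'slide xy',(1000*(c*d[0]+s_*d[1])).round(1),(1000*(c*d[1]-s_*d[0])).round(1),'r',round(r,1),'z',round(z,4))
E
python3 -c "
from h import *
info();seated();print(rel(S(-96,-50),.129))"
```

```text
t 18.98 p [0.4556 0.0679 0.1764] yaw err -0.0008 w 0.0519 F [-0.3  0.1  1.2] 0.0
wrist slide xy -3.6 -0.2 r 19.8 z 0.044
scene slide xy -165.3 -248.0 r 26.5 z 0.059
scene slide xy 0.3 -2.0 r 18.6 z 0.046
scene slide xy 371.2 -15.3 r 111.3 z 0.0423
[ 0.8 -0.  47.7]
```

Emit:
carry_out --jaw '[-0.2,-0.2,-0.2,1,1,1,1,1,1,1,1,1]' --pt "1 0 25" --pt "0 0 23" --pt "0 0 0" --pt "0 0 0" --pt "0 0 0" --pt "0 0 0" --pt "0 0 -5" --pt "0 0 -5" --pt "0 0 -5" --pt "0 0 -1.5" --pt "0 0 0" --pt "0 0 0" --yaw '[0,0,0,0,0,0,0,0,0,0,0,0]'

```text
t: 20.58
position: [0.4575, 0.0704, 0.145]
tool_rot: [0.666, 0.746, 0.001, 0.001]
wrist_force: [6.0, 0.7, -8.5]
gripper_width: 0.0239
grasp_force: 30.0
```

```bash
python3 -c "
from h import *
info();print(rel(S(-95,0),.129))"
```

```text
t 20.57 p [0.4575 0.0704 0.145 ] yaw err 0.001 w 0.0239 F [ 6.   0.7 -8.5] 30.0
[49.9  0.8 16. ]
```

Emit:
carry_out --jaw '[1,1,1,1,1,1,1,1,1,1,1,1]' --pt "10 0 0" --pt "10 0 0" --pt "10 0 0" --pt "10 0 0" --pt "10 0 0" --pt "0 0 0" --pt "0 0 5" --pt "0 0 5" --pt "0 0 5" --pt "0 0 1.5" --pt "0 0 0" --pt "0 0 0" --yaw '[0,0,0,0,0,0,0,0,0,0,0,0]'

```text
t: 22.08
position: [0.4519, 0.1205, 0.1299]
tool_rot: [0.666, 0.746, 0.001, 0.0]
wrist_force: [-1.9, 0.1, 10.6]
gripper_width: 0.0238
grasp_force: 30.0
```

```bash
python3 -c "
from h import *
info();print(rel(S(-95,0),.129),rel([.497,-.36],.22))"
```

```text
t 22.07 p [0.4519 0.1205 0.1299] yaw err 0.0011 w 0.0238 F [-1.9  0.1 10.6] 30.0
[-0.5  0.6  1. ] [-482.5   -9.7  -90.4]
```

Emit:
carry_out --jaw '[-0.2,-0.2,-0.2,-0.2,-0.2,-0.2,-0.2,-0.2,-0.2,-0.2,-0.2,-0.2]' --pt "0 0 0" --pt "0 0 0" --pt "0 0 -40" --pt "-40 0 -51" --pt "-62 -1 0" --pt "-62 -1 0" --pt "-62 -2 0" --pt "-62 -2 0" --pt "-62 -2 0" --pt "-62 -2 0" --pt "-62 0 0" --pt "-10 0 0" --yaw '[0,0,0,0,0,0,0,0,0,0,0,0]'

```text
t: 23.58
position: [0.4944, -0.3652, 0.2169]
tool_rot: [0.668, 0.744, -0.001, -0.0]
wrist_force: [-0.2, 1.2, 0.4]
gripper_width: 0.0522
grasp_force: 0.0
```

```bash
cat >> h.py <<'E'
def knob():
    s=snap('scene');P=world(s);k=(s['pixels'].max(2)<60)&(P[...,2]>.06)&(P[...,2]<.115);c,s_=np.cos(psi),np.sin(psi)
    d=P[...,:2]-O;x=1000*(c*d[...,0]+s_*d[...,1]);y=1000*(c*d[...,1]-s_*d[...,0]);k&=(abs(x+95)<20)&(abs(y)<170)
    print('knob',k.sum(),'x',np.median(x[k]).round(1),'y',np.median(y[k]).round(1),'ztop',np.percentile(P[k][:,2],[50,95]).round(4)) if k.any() else print('no knob')
E
python3 -c "
from h import *
look();knob();seated()"
```

```text
t 23.57 p [ 0.4944 -0.3652  0.2169] yaw err -0.0047 w 0.0522 F [-0.2  1.2  0.4] 0.0
bis [ 427.9 -255.1] r 19.8 dp to pick [115.6 -54.5 128.8]
bis [ 497.6 -256.1] r 19.7 dp to pick [106.9  14.7 128.7]
bis [ 433.3 -348. ] r 19.6 dp to pick [ 22.6 -59.3 128.9]
knob 114 x -90.5 y -5.2 ztop [0.0883 0.0946]
scene slide xy -164.2 -248.3 r 26.2 z 0.0601
scene slide xy 370.4 -14.9 r 110.9 z 0.0422
```

Emit:
carry_out --jaw '[-0.2,-0.2,-0.2,-0.2,-0.2,-0.2,1,1,1,1,1,1]' --pt "11 -30 0" --pt "12 -30 40" --pt "0 0 40" --pt "0 0 35" --pt "0 0 14" --pt "0 0 0" --pt "0 0 0" --pt "0 0 0" --pt "0 0 0" --pt "0 0 -30" --pt "0 0 -50" --pt "0 0 -50" --yaw '[-0.004,0,0,0,0,0,0,0,0,0,0,0]'

```text
t: 25.28
position: [0.4336, -0.3446, 0.2201]
tool_rot: [0.664, 0.747, 0.0, 0.0]
wrist_force: [1.6, -0.2, -0.0]
gripper_width: 0.0385
grasp_force: 30.0
```

```bash
python3 -c "
from h import *
info();held();print(rel(S(0,2.5),.18))"
```

```text
t 25.27 p [ 0.4336 -0.3446  0.2201] yaw err 0.0048 w 0.0385 F [ 1.6 -0.2 -0. ] 30.0
held 3045 top z(tool) 61.6 slope [0.031 0.003] x -22.4 16.8 y -21.6 16.4 lowest 81.2
[463.7 166.2  45.9]
```

Emit:
carry_out --jaw '[1,1,1,1,1,1,1,1,1,1,1,1]' --pt "50 18 0" --pt "50 18 0" --pt "50 18 0" --pt "50 18 0" --pt "50 18 0" --pt "50 18 0" --pt "50 18 0" --pt "50 18 0" --pt "50 18 0" --pt "14 2 0" --pt "0 0 20" --pt "0 0 22" --yaw '[0.005,0,0,0,0,0,0,0,0,0,0,0]'

```text
t: 26.82
position: [0.5444, 0.1344, 0.1762]
tool_rot: [0.666, 0.746, 0.0, 0.0]
wrist_force: [-0.3, -0.7, -0.2]
gripper_width: 0.0387
grasp_force: 30.0
```

```bash
python3 -c "
from h import *
info();held();print(rel(S(0,2.3),.1095))"
```

```text
t 26.82 p [0.5444 0.1344 0.1762] yaw err -0.0005 w 0.0387 F [-0.3 -0.7 -0.2] 30.0
held 3050 top z(tool) 61.7 slope [0.026 0.007] x -22.4 16.6 y -21.5 16.4 lowest 81.8
[-1.   3.9 63.5]
```

Emit:
carry_out --jaw '[1,1,1,1,1,1]' --pt "-1 2.5 0" --pt "0 0 40" --pt "0 0 14" --pt "0 0 5" --pt "0 0 6" --pt "0 0 0" --yaw '[0,0,0,0,0,0]'

```text
t: 27.62
position: [0.5471, 0.1342, 0.1119]
tool_rot: [0.666, 0.746, 0.0, 0.0]
wrist_force: [-0.9, -0.0, -0.5]
gripper_width: 0.0388
grasp_force: 30.0
```

```bash
python3 -c "
from h import *
info();held();print(rel(S(0,2.3),.1065))"
```

```text
t 27.62 p [0.5471 0.1342 0.1119] yaw err -0.0001 w 0.0388 F [-0.9 -0.  -0.5] 30.0
held 2783 top z(tool) 61.7 slope [0.024 0.001] x -22.5 16.7 y -21.5 16.4 lowest 92.3
[-1.1 -0.5  5.5]
```

Emit:
carry_out --jaw '[1,1,-0.2,-0.2,-0.2,-0.2,-0.2,-0.2,-0.2,-0.2,-0.2]' --pt "-1 0 5" --pt "0 0 0" --pt "0 0 0" --pt "0 0 0" --pt "0 0 0" --pt "0 0 -30" --pt "0 0 -40" --pt "-1 -32 0" --pt "-1 -32 0" --pt "-1 -32 0" --pt "0 0 0" --yaw '[0,0,0,0,0,0,0,0,0,0,0]'

```text
t: 29.05
position: [0.4505, 0.1192, 0.1766]
tool_rot: [0.666, 0.746, -0.0, -0.0]
wrist_force: [-0.3, -0.1, -0.5]
gripper_width: 0.0522
grasp_force: 0.0
```

```bash
python3 -c "
from h import *
info();seated();print(rel(S(-95.5,0),.129))"
```

```text
t 29.05 p [0.4505 0.1192 0.1766] yaw err 0.0005 w 0.0522 F [-0.3 -0.1 -0.5] 0.0
wrist slide xy -3.1 -0.4 r 19.8 z 0.044
scene slide xy -165.2 -247.7 r 27.3 z 0.059
scene slide xy 0.5 -2.5 r 19.0 z 0.0461
scene slide xy 372.9 -15.2 r 111.6 z 0.0423
[ 0.5 -0.3 47.9]
```

Seated. Now the knob, notch 2 to 3.

Emit:
carry_out --jaw '[-0.2,-0.2,-0.2,1,1,1,1,1,1,1,1,1]' --pt "0.5 0 25" --pt "0 0 23" --pt "0 0 0" --pt "0 0 0" --pt "0 0 0" --pt "0 0 0" --pt "0 0 -5" --pt "0 0 -5" --pt "0 0 -5" --pt "0 0 -1.5" --pt "0 0 0" --pt "0 0 0" --yaw '[0,0,0,0,0,0,0,0,0,0,0,0]'

```text
t: 30.65
position: [0.452, 0.1199, 0.1449]
tool_rot: [0.666, 0.746, 0.0, 0.0]
wrist_force: [5.1, -0.0, -6.9]
gripper_width: 0.0242
grasp_force: 30.0
```

```bash
python3 -c "
from h import *
info();print(rel(S(-95.5,50),.129))"
```

```text
t 30.65 p [0.452  0.1199 0.1449] yaw err -0.0001 w 0.0242 F [ 5.1 -0.  -6.9] 30.0
[50.1  0.1 15.9]
```

Emit:
carry_out --jaw '[1,1,1]' --pt "0 0 -1" --pt "0 0 0" --pt "0 0 0" --yaw '[0,0,0]'

```text
t: 31.02
position: [0.452, 0.1199, 0.1458]
tool_rot: [0.666, 0.746, 0.0, 0.0]
wrist_force: [5.9, 1.1, -9.1]
gripper_width: 0.0244
grasp_force: 30.0
```

```bash
python3 -c "
from h import *
info();print([np.round(env.state()['wrist_force'],1)]);knob()"
```

```text
t 31.02 p [0.452  0.1199 0.1458] yaw err -0.0 w 0.0244 F [ 5.9  1.1 -9.1] 30.0
[array([ 5.9,  1.1, -9.1])]
knob 145 x -87.2 y -9.6 ztop [0.0947 0.1089]
```

Force 9 N: fully up. Advance and lower.

Emit:
carry_out --jaw '[1,1,1,1,1,1,1,1,1,1,1,1]' --pt "10 0 0" --pt "10 0 0" --pt "10 0 0" --pt "10 0 0" --pt "10 0 0" --pt "0 0 0" --pt "0 0 5" --pt "0 0 5" --pt "0 0 5" --pt "0 0 1.5" --pt "0 0 0" --pt "0 0 0" --yaw '[0,0,0,0,0,0,0,0,0,0,0,0]'

```text
t: 32.58
position: [0.4465, 0.1698, 0.1307]
tool_rot: [0.666, 0.746, 0.0, 0.0]
wrist_force: [-2.4, -0.5, 11.3]
gripper_width: 0.0242
grasp_force: 30.0
```

```bash
python3 -c "
from h import *
info();print(rel(S(-95.5,50),.129),rel([.47,-.29],.22))"
```

```text
t 32.58 p [0.4465 0.1698 0.1307] yaw err -0.0001 w 0.0242 F [-2.4 -0.5 11.3] 30.0
[-0.1  0.   1.7] [-459.5  -28.3  -89.5]
```

Emit:
carry_out --jaw '[-0.2,-0.2,-0.2,-0.2,-0.2,-0.2,-0.2,-0.2,-0.2,-0.2,-0.2,-0.2]' --pt "0 0 0" --pt "0 0 0" --pt "0 0 -40" --pt "-30 -2 -50" --pt "-60 -4 0" --pt "-60 -4 0" --pt "-60 -4 0" --pt "-60 -4 0" --pt "-60 -4 0" --pt "-60 -4 0" --pt "-60 -2 0" --pt "-10 0 0" --yaw '[0,0,0,0,0,0,0,0,0,0,0,0]'

```text
t: 34.08
position: [0.4688, -0.2949, 0.2191]
tool_rot: [0.668, 0.744, -0.001, 0.0]
wrist_force: [0.2, 0.4, 0.1]
gripper_width: 0.052
grasp_force: 0.0
```

```bash
python3 -c "
from h import *
look();knob();seated()"
```

```text
t 34.08 p [ 0.4688 -0.2949  0.2191] yaw err -0.0058 w 0.052 F [0.2 0.4 0.1] 0.0
bis [ 423.  -153.3] r 6.0 dp to pick [144.7 -30.5 130.9]
bis [ 411.4 -160.7] r 7.1 dp to pick [138.6 -42.8 130.9]
bis [ 428.  -254.9] r 19.7 dp to pick [ 43.1 -36.6 131. ]
bis [ 497.5 -255.8] r 19.8 dp to pick [ 34.7  32.4 130.9]
knob 107 x -89.8 y 44.5 ztop [0.0873 0.0944]
wrist slide xy -176.1 -267.8 r 20.8 z 0.0557
scene slide xy -164.7 -247.3 r 27.2 z 0.0595
scene slide xy 378.2 -15.4 r 110.9 z 0.0423
```

Emit:
carry_out --jaw '[-0.2,-0.2,-0.2,-0.2,-0.2,-0.2,1,1,1,1,1,1]' --pt "34.5 32.5 0" --pt "0 0 42" --pt "0 0 40" --pt "0 0 35" --pt "0 0 14" --pt "0 0 0" --pt "0 0 0" --pt "0 0 0" --pt "0 0 0" --pt "0 0 -30" --pt "0 0 -50" --pt "0 0 -50" --yaw '[-0.005,0,0,0,0,0,0,0,0,0,0,0]'

```text
t: 35.78
position: [0.4984, -0.2527, 0.2202]
tool_rot: [0.664, 0.747, 0.0, 0.0]
wrist_force: [1.2, 0.2, 0.5]
gripper_width: 0.039
grasp_force: 30.0
```

```bash
python3 -c "
from h import *
info();held();print(rel(S(0,2.5),.22))"
```

```text
t 35.77 p [ 0.4984 -0.2527  0.2202] yaw err 0.0048 w 0.039 F [1.2 0.2 0.5] 30.0
held 3076 top z(tool) 61.6 slope [0.035 0.002] x -22.2 17.0 y -21.5 16.4 lowest 81.4
[379.3  91.    6.6]
```

Emit:
carry_out --jaw '[1,1,1,1,1,1,1,1,1,1,1,1]' --pt "50 12 0" --pt "50 12 0" --pt "50 12 0" --pt "50 12 0" --pt "50 12 0" --pt "50 12 0" --pt "50 12 0" --pt "30 5 0" --pt "0 0 0" --pt "0 0 20" --pt "0 0 22" --pt "0 0 0" --yaw '[0.005,0,0,0,0,0,0,0,0,0,0,0]'

```text
t: 37.33
position: [0.5432, 0.1335, 0.1752]
tool_rot: [0.667, 0.745, -0.001, -0.0]
wrist_force: [0.1, -0.7, -0.2]
gripper_width: 0.0387
grasp_force: 30.0
```

```bash
python3 -c "
from h import *
info();held();print(rel(S(0,2.3)))"
```

```text
t 37.33 p [0.5432 0.1335 0.1752] yaw err -0.0014 w 0.0387 F [ 0.1 -0.7 -0.2] 30.0
held 3071 top z(tool) 61.7 slope [0.034 0.003] x -22.4 16.7 y -21.5 16.4 lowest 81.9
[-1.1  2.8 -0. ]
```

Emit:
carry_out --jaw '[1,1,1,1,1,1]' --pt "-1 3 0" --pt "0 0 40" --pt "0 0 14" --pt "0 0 5" --pt "0 0 5" --pt "0 0 0" --yaw '[0,0,0,0,0,0]'

```text
t: 38.12
position: [0.5474, 0.1344, 0.113]
tool_rot: [0.666, 0.746, 0.0, 0.0]
wrist_force: [0.3, 0.6, -0.3]
gripper_width: 0.0387
grasp_force: 30.0
```

```bash
python3 -c "
from h import *
info();held();print(rel(S(0,2.3),.1065))"
```

```text
t 38.12 p [0.5474 0.1344 0.113 ] yaw err 0.0 w 0.0387 F [ 0.3  0.6 -0.3] 30.0
held 2772 top z(tool) 61.7 slope [0.038 0.002] x -22.1 16.9 y -21.5 16.4 lowest 92.5
[-1.2 -0.8  6.6]
```

Emit:
carry_out --jaw '[1,1,-0.2,-0.2,-0.2,-0.2,-0.2,-0.2,-0.2,-0.2,-0.2]' --pt "-1.2 -0.5 6" --pt "0 0 0" --pt "0 0 0" --pt "0 0 0" --pt "0 0 0" --pt "0 0 -30" --pt "0 0 -40" --pt "16 -32 0" --pt "16 -32 0" --pt "16 -32 0" --pt "0 0 0" --yaw '[0,0,0,0,0,0,0,0,0,0,0]'

```text
t: 39.55
position: [0.4442, 0.171, 0.1766]
tool_rot: [0.665, 0.747, 0.0, -0.0]
wrist_force: [0.2, -0.2, 0.2]
gripper_width: 0.0522
grasp_force: 0.0
```

```bash
python3 -c "
from h import *
info();seated();print(rel(S(-95.5,50),.129))"
```

```text
t 39.55 p [0.4442 0.171  0.1766] yaw err 0.0029 w 0.0522 F [ 0.2 -0.2  0.2] 0.0
scene slide xy -164.5 -248.4 r 26.9 z 0.0591
scene slide xy -0.8 -1.4 r 18.7 z 0.0461
scene slide xy 365.1 -14.3 r 111.9 z 0.0423
[-0.2  0.1 47.8]
```

Emit:
carry_out --jaw '[-0.2,-0.2,-0.2,1,1,1,1,1,1,1,1,1]' --pt "0 0 25" --pt "0 0 23" --pt "0 0 0" --pt "0 0 0" --pt "0 0 0" --pt "0 0 0" --pt "0 0 -5" --pt "0 0 -5" --pt "0 0 -5" --pt "0 0 -2" --pt "0 0 0" --pt "0 0 0" --yaw '[-0.003,0,0,0,0,0,0,0,0,0,0,0]'

```text
t: 41.15
position: [0.4462, 0.1699, 0.1456]
tool_rot: [0.665, 0.747, 0.0, 0.0]
wrist_force: [6.5, 1.4, -8.2]
gripper_width: 0.024
grasp_force: 30.0
```

```bash
python3 -c "
from h import *
info();print(rel(S(-95.5,100),.129))"
```

```text
t 41.15 p [0.4462 0.1699 0.1456] yaw err 0.0029 w 0.024 F [ 6.5  1.4 -8.2] 30.0
[49.8  0.4 16.6]
```

Emit:
carry_out --jaw '[1,1,1,1,1,1,1,1,1,1,1,1]' --pt "10 0 0" --pt "10 0 0" --pt "10 0 0" --pt "10 0 0" --pt "10 0 0" --pt "0 0 0" --pt "0 0 5" --pt "0 0 5" --pt "0 0 5" --pt "0 0 1" --pt "0 0 0" --pt "0 0 0" --yaw '[0,0,0,0,0,0,0,0,0,0,0,0]'

```text
t: 42.65
position: [0.4406, 0.22, 0.1305]
tool_rot: [0.665, 0.747, 0.001, 0.0]
wrist_force: [0.8, 0.7, 4.7]
gripper_width: 0.024
grasp_force: 30.0
```

```bash
python3 -c "
from h import *
info();print(rel(S(-95.5,100),.129),rel([.43,-.30],.22))"
```

```text
t 42.65 p [0.4406 0.22   0.1305] yaw err 0.003 w 0.024 F [0.8 0.7 4.7] 30.0
[-0.7  0.2  1.5] [-515.2  -70.6  -90. ]
```

Emit:
carry_out --jaw '[-0.2,-0.2,-0.2,-0.2,-0.2,-0.2,-0.2,-0.2,-0.2,-0.2,-0.2,-0.2]' --pt "0 0 0" --pt "0 0 0" --pt "0 0 -40" --pt "-30 0 -50" --pt "-62 0 0" --pt "-62 0 0" --pt "-62 0 0" --pt "-62 -10 0" --pt "-62 -20 0" --pt "-62 -20 0" --pt "-62 -20 0" --pt "-51 0 0" --yaw '[0,0,0,0,0,0,0,0,0,0,0,0]'

```text
t: 44.15
position: [0.4301, -0.2943, 0.2196]
tool_rot: [0.666, 0.746, 0.0, -0.0]
wrist_force: [1.9, 1.4, -0.8]
gripper_width: 0.0519
grasp_force: 0.0
```

```bash
python3 -c "
from h import *
look();knob();seated()"
```

```text
t 44.15 p [ 0.4301 -0.2943  0.2196] yaw err 0.001 w 0.0519 F [ 1.9  1.4 -0.8] 0.0
bis [ 411.2 -159.5] r 10.3 dp to pick [142.3  -3.2 131.3]
bis [ 427.7 -254.9] r 19.7 dp to pick [ 45.6   2.7 131.6]
knob 105 x -90.3 y 94.2 ztop [0.0876 0.0949]
wrist slide xy -177.5 -268.0 r 20.4 z 0.0538
scene slide xy -164.4 -249.2 r 25.5 z 0.06
scene slide xy 372.4 -15.3 r 111.1 z 0.0423
```

Emit:
carry_out --jaw '[-0.2,-0.2,-0.2,-0.2,-0.2,-0.2,1,1,1,1,1,1]' --pt "44 2.5 0" --pt "0 0 42" --pt "0 0 40" --pt "0 0 35" --pt "0 0 14" --pt "0 0 0" --pt "0 0 0" --pt "0 0 0" --pt "0 0 0" --pt "0 0 -30" --pt "0 0 -50" --pt "0 0 -50" --yaw '[0,0,0,0,0,0,0,0,0,0,0,0]'

```text
t: 45.85
position: [0.4288, -0.248, 0.2202]
tool_rot: [0.665, 0.747, 0.0, 0.0]
wrist_force: [0.0, -0.1, -0.2]
gripper_width: 0.0385
grasp_force: 30.0
```

```bash
python3 -c "
from h import *
info();held();print(rel(S(0,2.5)))"
```

```text
t 45.85 p [ 0.4288 -0.248   0.2202] yaw err 0.0027 w 0.0385 F [ 0.  -0.1 -0.2] 30.0
held 2819 top z(tool) 61.6 slope [0.012 0.003] x -25.9 13.2 y -21.5 16.4 lowest 81.5
[3.670e+02 1.588e+02 1.000e-01]
```

Emit:
carry_out --jaw '[1,1,1,1,1,1,1,1,1,1,1,1]' --pt "50 22 0" --pt "50 22 0" --pt "50 22 0" --pt "50 22 0" --pt "50 22 0" --pt "50 22 0" --pt "50 22 0" --pt "20 4 0" --pt "0 0 0" --pt "0 0 22" --pt "0 0 22" --pt "0 0 0" --yaw '[0.003,0,0,0,0,0,0,0,0,0,0,0]'

```text
t: 47.4
position: [0.5434, 0.1351, 0.1733]
tool_rot: [0.667, 0.745, -0.001, -0.0]
wrist_force: [0.1, -0.8, -0.9]
gripper_width: 0.0384
grasp_force: 30.0
```

```bash
python3 -c "
from h import *
info();held();print(rel(S(0,5.7)))"
```

```text
t 47.4 p [0.5434 0.1351 0.1733] yaw err -0.0026 w 0.0384 F [ 0.1 -0.8 -0.9] 30.0
held 2820 top z(tool) 61.6 slope [0.012 0.002] x -26.3 13.4 y -21.6 16.4 lowest 82.0
[ 0.6  2.4 -0. ]
```

Emit:
carry_out --jaw '[1,1,1,1,1,1]' --pt "-0.3 2.5 0" --pt "0 0 40" --pt "0 0 13" --pt "0 0 4" --pt "0 0 4" --pt "0 0 0" --yaw '[0,0,0,0,0,0]'

```text
t: 48.2
position: [0.5471, 0.1376, 0.1141]
tool_rot: [0.666, 0.746, 0.0, 0.0]
wrist_force: [1.0, -0.2, -0.1]
gripper_width: 0.0386
grasp_force: 30.0
```

```bash
python3 -c "
from h import *
info();held();print(rel(S(0,5.7),.1065))"
```

```text
t 48.2 p [0.5471 0.1376 0.1141] yaw err -0.0 w 0.0386 F [ 1.  -0.2 -0.1] 30.0
held 2556 top z(tool) 61.6 slope [0.014 0.001] x -25.8 13.4 y -21.5 15.9 lowest 91.0
[-1.1 -0.9  7.6]
```

Emit:
carry_out --jaw '[1,1,1,1]' --pt "-1.3 -0.5 0" --pt "0 0 4" --pt "0 0 3" --pt "0 0 0" --yaw '[0,0,0,0]'

```text
t: 48.75
position: [0.5462, 0.1361, 0.106]
tool_rot: [0.666, 0.746, -0.0, -0.0]
wrist_force: [-0.4, 0.3, -0.3]
gripper_width: 0.0392
grasp_force: 30.0
```

```bash
python3 -c "
from h import *
info();held();print(rel(S(-95.5,100)))"
```

```text
t 48.75 p [0.5462 0.1361 0.106 ] yaw err -0.0 w 0.0392 F [-0.4  0.3 -0.3] 30.0
held 2391 top z(tool) 61.6 slope [0.011 0.002] x -25.7 13.1 y -21.5 15.9 lowest 85.5
[ 94.6 -95.4   0. ]
```

Emit:
carry_out --jaw '[-0.2,-0.2,-0.2,-0.2,-0.2,-0.2,-0.2,-0.2,-0.2]' --pt "0 0 0" --pt "0 0 0" --pt "0 0 0" --pt "0 0 -30" --pt "0 0 -40" --pt "31 -32 0" --pt "32 -32 0" --pt "31.5 -31.5 0" --pt "0 0 0" --yaw '[0,0,0,0,0,0,0,0,0]'

```text
t: 49.92
position: [0.4386, 0.2217, 0.1766]
tool_rot: [0.664, 0.748, 0.0, -0.0]
wrist_force: [0.0, -0.0, 0.6]
gripper_width: 0.0522
grasp_force: 0.0
```

```bash
python3 -c "
from h import *
info();seated();print(rel(S(-95.5,100),.129))"
```

```text
t 49.92 p [0.4386 0.2217 0.1766] yaw err 0.0051 w 0.0522 F [ 0.  -0.   0.6] 0.0
scene slide xy -164.2 -248.3 r 26.4 z 0.0593
scene slide xy 0.2 -1.6 r 18.5 z 0.046
scene slide xy 371.1 -15.1 r 111.2 z 0.0423
[ 0.1 -0.3 47.7]
```

Seated. Last notch.

Emit:
carry_out --jaw '[-0.2,-0.2,-0.2,1,1,1,1,1,1,1,1,1]' --pt "-0.5 0 25" --pt "0 0 23" --pt "0 0 0" --pt "0 0 0" --pt "0 0 0" --pt "0 0 0" --pt "0 0 -5" --pt "0 0 -5" --pt "0 0 -5" --pt "0 0 -2" --pt "0 0 0" --pt "0 0 0" --yaw '[-0.003,0,0,0,0,0,0,0,0,0,0,0]'

```text
t: 51.52
position: [0.4409, 0.2187, 0.1453]
tool_rot: [0.665, 0.747, -0.0, 0.0]
wrist_force: [2.3, 1.2, -7.6]
gripper_width: 0.0241
grasp_force: 30.0
```

```bash
python3 -c "
from h import *
info();print(rel(S(-95.5,150),.129))"
```

```text
t 51.52 p [0.4409 0.2187 0.1453] yaw err 0.0029 w 0.0241 F [ 2.3  1.2 -7.6] 30.0
[50.7  0.1 16.3]
```

Emit:
carry_out --jaw '[1,1,1,1,1,1,1,1,1,1,1,1]' --pt "10 0 0" --pt "10 0 0" --pt "10 0 0" --pt "10 0 0" --pt "10 0 0" --pt "0.5 0 0" --pt "0 0 5" --pt "0 0 5" --pt "0 0 5" --pt "0 0 1" --pt "0 0 0" --pt "0 0 0" --yaw '[0,0,0,0,0,0,0,0,0,0,0,0]'

```text
t: 53.02
position: [0.4353, 0.2693, 0.1308]
tool_rot: [0.665, 0.747, 0.001, -0.0]
wrist_force: [-3.2, -1.0, 11.0]
gripper_width: 0.0241
grasp_force: 30.0
```

```bash
python3 -c "
from h import *
info();print(rel(S(-95.5,150),.129))"
```

```text
t 53.02 p [0.4353 0.2693 0.1308] yaw err 0.0028 w 0.0241 F [-3.2 -1.  11. ] 30.0
[-0.3 -0.1  1.8]
```

Emit:
carry_out --jaw '[-0.2,-0.2,-0.2,-0.2,-0.2,-0.2,-0.2,-0.2,-0.2,-0.2]' --pt "0 0 0" --pt "0 0 0" --pt "0 0 -40" --pt "0 0 -50" --pt "0 0 -30" --pt "-50 0 0" --pt "-50 0 0" --pt "-50 0 0" --pt "-20 0 0" --pt "0 0 0" --yaw '[0,0,0,0,0,0,0,0,0,0]'

```text
t: 54.28
position: [0.4548, 0.0988, 0.2494]
tool_rot: [0.666, 0.746, -0.0, -0.0]
wrist_force: [-0.6, -0.1, 0.1]
gripper_width: 0.0522
grasp_force: 0.0
```

```bash
python3 -c "
from h import *
info();knob()
a=snap('scene')['pixels'];b=snap('wrist')['pixels']
cv2.imwrite('pics/c9.png',cv2.resize(np.hstack([a[90:290,230:530],b[0:240,150:510][:200,:300]])[:,:,::-1],None,fx=1.33,fy=1.33,interpolation=2))"
```

```text
t 54.27 p [0.4548 0.0988 0.2494] yaw err 0.0001 w 0.0522 F [-0.6 -0.1  0.1] 0.0
knob 103 x -91.6 y 145.1 ztop [0.0874 0.094 ]
```

View pics/c9.png

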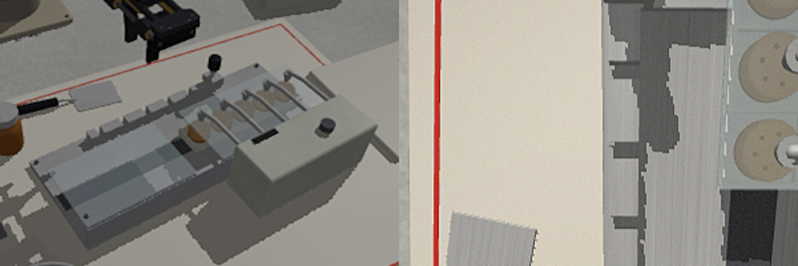

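The picture shows the biscuits flat in a row under the nozzles, the last one at (770,150) next to the empty window, and the knob down at (214,62). I'll hand it in.

```bash
python3 -c "
from h import *
print(env.finish_job())"
```

```text
the job is handed in; nothing more can be done
None
```

I loaded all five biscuits and handed the job in at about 54 s. They lie flat in adjacent pockets under the five nozzles, the last one under nozzle 1, and the knob is down in the final notch. I did not re-measure the cone, the jar or the green disc at the end, but nothing indicated they were touched.

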